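Release a battery pack from its charging dock

TASK

Pinch the two side buttons of the battery pack together to unlatch it, draw it straight up out of the charging dock, and stand it upright in the small steel tray. Then slide the dock's dust shutter fully shut over the empty bay. Leave the eye-drop bottle, the lens case and the pack of eye pads where they are.

Things in the scene. Friction and masses are not known exactly. Their poses are not given: they have to be found in the camera images.
- dock: Low white and grey charging dock fixed to the worktop, 124 x 90 x 44 mm. Origin: centre of its underside; x points from its front end (open bay) to its rear (shutter's parking place), z up. Bay 39 x 47 mm, centred at x = -30 mm, floor at z = 8 mm; deck at z = 44 mm. Rails on the deck at y = +/-32 to 36 mm rise to z = 49 mm.
- shutter (a joint): Flat sliding dust shutter on the deck of the dock, in m. 0 = parked fully to the rear (bay open), 0.048 = fully shut over the bay, against its stop. It slides along the dock's -x direction (towards the bay end) with about 1 N of friction and stays where it is left.
- shutter_grip (a point): Point in the upper half of the upright grey grip tab in the middle of the shutter, on its centre line. Tab: 10 mm (dock x) by 18 mm (dock y), free on all sides, 30 mm high above the 3 mm shutter plate; this point is 24 mm above the plate's top and 6 mm below the tab's top. Axes as the dock's.
- pack_grip (a point): Centre of the battery pack at the height of its buttons. Upright grey block, 36 mm (x) by 44 mm (y) by 100 mm high, 0.18 kg; this point is 74 mm above its underside. Seated, its axes are the dock's and this point is 38 mm above the deck. A black ribbed button, 20 wide, 28 high, centred at this height, stands 8 mm proud of its +y and -y sides: 60 mm over both, 47 mm when both are in.
- pack_foot (a point): Centre of the pack's underside, on the bay floor at first; axes as the pack's. Each button carries a hook that catches under the bay's lip: with both buttons in 5.5 mm or more the pack comes out straight up (1.5 mm play); the hooks are past the lip after 15 mm, the pack is clear of the dock after 36 mm.
- button_l (a joint): Travel of the pack's +y button, in m: 0 = out, 0.0065 = fully in, at a stop. Sprung outward: 2 N to start it, 5 N fully in.
- button_r (a joint): The same for the pack's -y button.
- tray: Small shallow steel tray, loose, 91 mm (x) by 126 mm (y), rim 16 mm high, flat floor about 74 x 106 mm. Origin: centre of its underside; the floor's top lies about 3 mm above it.
- dropper_centre (a point): Bystander: small eye-drop bottle with a red cap, standing, 25 mm across, 84 mm high; centre, half-way up.
- lens_case_centre (a point): Bystander: flat contact lens case with two round caps, 36 x 72 x 18 mm; centre, half-way up.
- eye_pad_centre (a point): Bystander: flat sealed pack of eye pads, 55 x 95 x 8 mm; centre, half-way up.
Mind the look-alikes: they are no part of the job. Leave any blue or red look-alike of the part that bears pack_grip alone.

How it is judged:
On the way, in this order (a step that is already met when the one before it is completed fails the run):
1. both side buttons are held in by the fingers while the pack still sits in the dock (value of joint each of button_l, button_r above 0.005 m and z of pack_foot in the frame of dock below 0.014 m and contact force between the fingers and pack above 0.5 N), for 0.1 s.
2. the pack is clear above the dock (z of pack_foot in the frame of dock above 0.048 m), for 0.05 s.
3. the pack stands in the tray, let go (x of pack_foot in the frame of tray between -0.03 and 0.03 m and y of pack_foot in the frame of tray between -0.045 and 0.045 m and z of pack_foot in the frame of tray between -0.009 and 0.009 m and angle between pack_foot's own z axis and vertical below 0.12 rad and linear speed of pack below 0.02 m/s and contact force between the fingers and pack below 0.1 N), for 0.3 s.
At the end, for the whole second after the job is handed in: The pack stands let go, at rest, upright (0.12 rad) on the tray floor (underside centre within 30 mm in x, 45 mm in y and 9 mm in z of the tray's origin), both buttons out again (under 2 mm in), and the shutter is at rest, shut to at least 44 of 48 mm (all of step 3 and value of joint shutter above 0.044 m and velocity of joint shutter between -0.005 and 0.005 m/s and value of joint each of button_l, button_r below 0.002 m); the robot touches nothing.
It fails at once if the eye-drop bottle was moved more than 30 mm (distance of dropper_centre from where it was at the start of the episode above 0.03 m).
It fails at once if the lens case was moved more than 30 mm (distance of lens_case_centre from where it was at the start of the episode above 0.03 m).
It fails at once if the pack of eye pads was moved more than 30 mm (distance of eye_pad_centre from where it was at the start of the episode above 0.03 m).
It also fails if it takes over 54 s, if anything falls off the work surface, if the arm or the gripper's body presses on something with over 40 N, if the wrist force passes 120 N, or if a joint passes its speed limit or range.

ROBOT

A 7-joint arm with a two-finger parallel gripper is mounted at the origin on a cart in front of the work surface, level with it; the furniture and walls round the work are solid. World frame = base frame: x ahead of the robot, y to its left, z up, the work surface at z = 0. Lengths are in m, angles in rad, forces in N, time in s.
With the tool pointing down it reaches from about 0.4 to 0.85 m from the base axis. Payload 4.4 kg.
Tool frame: the origin (TCP) lies midway between the tips of the shut fingers; the grasp point (between the pads) lies 19 mm behind it; z points along the fingers, y is the direction in which the jaws open and shut (so a half turn about z gives the same grasp; the last joint's range is limited). The gripper opens to 94 mm and grips with 3 to 60 N. Pads are 16 mm wide; open, the fingers measure 119 mm over their backs; the gripper's body (75 mm by 177 mm) begins 78 mm behind the grasp point.
Start: joints at [1.17, 0.628, 0.038, 1.517, -0.027, 0.996, -0.02], TCP at [0.214, -0.614, 0.205] pointing down, gripper open.
Joint ranges: [-3.06, 3.06], [-0.37, 2.12], [-1.25, 1.32], [0.18, 2.47], [-1.1, 4.24], [0.23, 1.98], [-2.94, 2.94]. Speed limits (rad/s): [2.57, 2.57, 3.14, 3.14, 3.14, 3.14, 3.14].

INTERFACE

Orientations are given as a 3x3 rotation matrix whose columns are the frame's x, y, z axes.
In Python, from plant import status, vision, order gives the robot as it stands. The module is installed in compiled form; this text tells all that it offers.
- The arm moves only by the tool drive_tool, never from a script. Its argument "plan" is a list of rows, each a list of 7 numbers: the turn, a rotation vector about the world's x, y, z in rad, then the shift along the world's x, y, z in mm, then the opening, from 0 (shut) to 1 (fully open). A call has exactly 8 rows; each row is the pose to reach, as a shift and turn from the pose commanded when the call began; what a row does not reach only later rows make up. A row lasts 1/12 s, in which the tool goes at most 41.7 mm and 7.16 degrees, less where a joint would pass 70% of its speed; a pose out of reach is approached as far as the arm can. A call with a gripper value outside its range is refused whole. The fingers move at their own pace and stop on an object; "squeeze" is the grip in N (left out, the last holds). Time passes only in rows, so rows that repeat a pose let the fingers close, or fill a call up. It gives the time, the measured TCP pose, the force and the opening at its end, in the units of the state.
- status.sense(): the state, without advancing time (a new reading comes with each control period).
- vision.get_image(name): name is "scene" or "top" or "wrist"; returns a dict with "img" (400x640x3 uint8, blue, green, red), "fx", "fy", "cx", "cy" (pixels), "distortion" ([k1, k2, p1, p2, k3] as OpenCV has them; the pictures are not rectified), "world_to_cam" (4x4, takes a point from world to camera coordinates). Camera axes: x right, y up, looking along -z (the intrinsics and any distortion apply to the point x, -y, -z); pixel columns grow to the right and rows downward; lengths in m; the calibration is good to about 2 mm. A picture is of the moment at which its call begins. There is no depth.
- order.job_done(): hands the job in, once; it reports no verdict.
The state is a dict: "time_s": time; "qpos": joint angles; "qvel": joint speeds; "joint_efforts": joint torques, N m; "tcp_pos": TCP position; "orientation": TCP orientation; "force": force on the tool from outside, world axes, zero at the start; "wrist_torque": the same for the moment, N m; "width": finger opening in m.
Only numpy, scipy, OpenCV 4.12 (cv2) and the standard library are available. Lean on these libraries where they do the work, as an engineer would, in place of code of your own. Each camera call takes 0.05 s, during which the arm holds its last target. There are 200 camera calls.

## Working session

There is one attempt and no reset: what is moved stays moved. The work goes in short steps, Python scripts to look and compute and a tool call to move; the robot and the scene stay as the last step left them, time stands still between calls to the robot, and variables do not carry over. Pictures are saved under pics/ and viewed, about 8 in all and at most 12, crops included, and the job is handed in when it is done.

Besides the shell and the picture viewer there is one more tool, called after "Call:" in YAML: its name, and indented under it one key for each argument. drive_tool: Moves the arm, as the interface text tells. Its arguments: {"type":"object","properties":{"plan":{"type":"array","items":{"type":"array","items":{"type":"number"}}},"squeeze":{"type":"number"}},"required":["plan"]}

```bash
mkdir -p pics; cat > h.py <<'E'
import numpy as np, cv2
from plant import status, vision, order
def cam(n):
    d=vision.get_image(n); d['K']=np.array([[d['fx'],0,d['cx']],[0,d['fy'],d['cy']],[0,0,1.]]); d['D']=np.array(d['distortion'],float); d['T']=np.array(d['world_to_cam']); return d
def ray(d,uv):
    p=cv2.undistortPoints(np.array([[uv]],float),d['K'],d['D'])[0,0]
    R=d['T'][:3,:3]; o=-R.T@d['T'][:3,3]; v=R.T@np.array([p[0],-p[1],-1.]); return o,v/np.linalg.norm(v)
def onz(d,uv,z):
    o,v=ray(d,uv); return o+v*(z-o[2])/v[2]
def cross(r1,r2):
    (a,u),(b,v)=r1,r2; s=np.linalg.lstsq(np.c_[u,-v],b-a,rcond=None)[0]
    p,q=a+u*s[0],b+v*s[1]; return (p+q)/2,np.linalg.norm(p-q)
def pix(d,P):
    c=d['T'][:3,:3]@np.array(P,float)+d['T'][:3,3]; c=c*[1,-1,-1]
    return cv2.projectPoints(c[None],np.zeros(3),np.zeros(3),d['K'],d['D'])[0][0,0]
E
python3 - <<'E'
from h import *
np.set_printoptions(precision=4,suppress=True)
for n in ('scene','top','wrist'):
    d=cam(n); cv2.imwrite(f'pics/{n}0.png',d['img']); print(n,d['fx'],d['cx'],d['D'],-d['T'][:3,:3].T@d['T'][:3,3])
s=status.sense(); print(s['tcp_pos'],s['orientation'],s['force'],s['width'])
E
```

```text
scene 366.1502070300334 312.6748217638112 [0.0161 0.     0.     0.     0.    ] [-0.5808  0.5419  0.6085]
top 385.8810227984134 316.8942184674506 [0.0172 0.     0.     0.     0.    ] [ 0.4316 -0.0149  1.3482]
wrist 323.33025552781487 319.59653805726117 [-0.0409  0.      0.      0.      0.    ] [ 0.2785 -0.5908  0.3846]
[ 0.2135 -0.6135  0.2048] [[ 0.9445  0.3285 -0.0004]
 [ 0.3285 -0.9445  0.0013]
 [ 0.     -0.0013 -1.    ]] [ 0.5127 -0.6384  0.7968] 0.09389893717759636
```

View pics/top0.png

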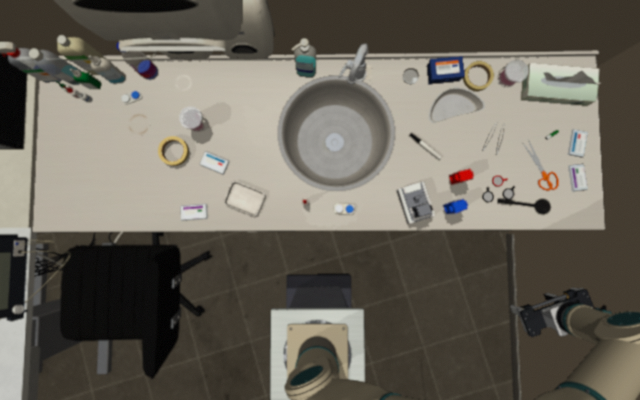

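View pics/scene0.png

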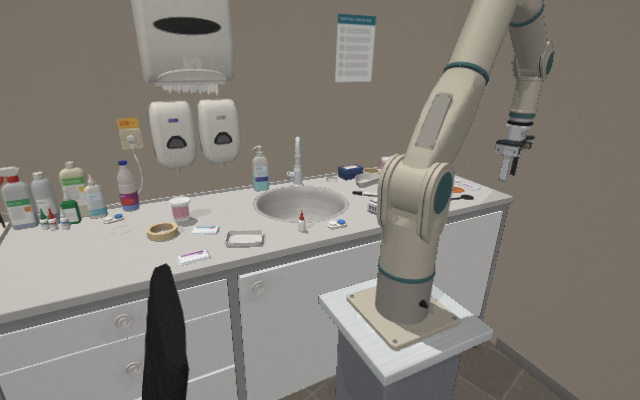

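The top view has +x up and +y left. The dock is at about (415,202), with red and blue look-alikes at (460,176) and (456,206). The tray is at (245,198), the dropper at (306,203), the lens case at (345,209), and the flat packs at (214,161) and (194,212). The scene view hides the dock partly behind the arm. Next I'll zoom in on the top view.

```bash
python3 - <<'E'
import cv2,numpy as np
i=cv2.imread('pics/top0.png')
a=cv2.resize(i[165:235,385:485],None,fx=7,fy=7,interpolation=2)[:, :700]
b=cv2.resize(i[170:225,215:275],None,fx=5,fy=5,interpolation=2)
cv2.imwrite('pics/a.png',a)
from h import *
d=cam('top')
for n,uv,z in [('dock',(415,202),.044),('tray',(245,198),.016),('drop',(306,203),.08),('lens',(345,209),.018),('red',(460,176),.1)]: print(n,onz(d,uv,z))
E
```

```text
dock [ 0.51259318 -0.33431472  0.044     ]
tray [0.53172103 0.24617087 0.016     ]
drop [0.50918444 0.03238156 0.08      ]
lens [ 0.49145633 -0.0997227   0.018     ]
red [ 0.59259432 -0.46745917  0.1       ]
```

View pics/a.png

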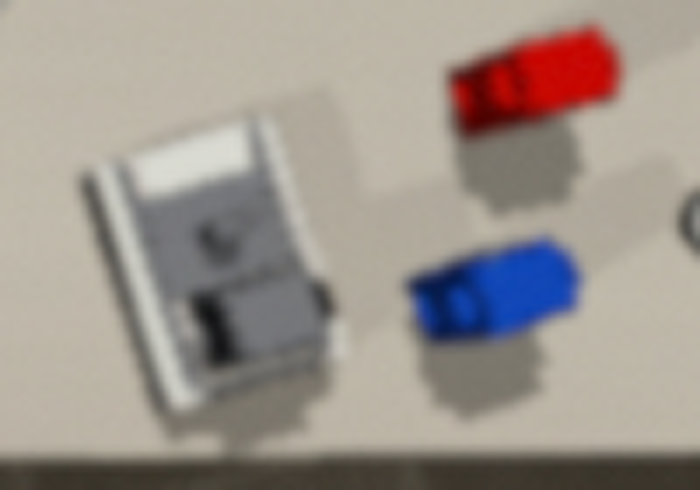

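The crop shows the grey pack seated at the dock's front end, with its top centre near crop (270,320), i.e. top (423.6,210.7). The shutter tab is at crop (220,240), and the dock's +x points up and left by about 0.34 rad. The tool yaw already matches, so I'm approaching.

Call:
drive_tool:
  plan:
    - [0,0,0,20,20,20,1]
    - [0,0,0,45,45,38,1]
    - [0,0,0,70,72,55,1]
    - [0,0,0,98,100,70,1]
    - [0,0,0,125,128,75,1]
    - [0,0,0,152,156,75,1]
    - [0,0,0,180,184,75,1]
    - [0,0,0,207,210,75,1]
  squeeze: 30

```text
time_s: 0.87
tcp_pos: [0.4219, -0.4019, 0.2807]
orientation: [[0.944, 0.329, 0.0], [0.329, -0.944, 0.0], [0.0, 0.0, -1.0]]
force: [-0.4, -0.2, 0.4]
width: 0.0936
```

Call:
drive_tool:
  plan:
    - [0,0,0,15,12,0,1]
    - [0,0,0,25,25,0,1]
    - [0,0,0,25,25,0,1]
    - [0,0,0,25,25,0,1]
    - [0,0,0,25,25,0,1]
    - [0,0,0,25,25,0,1]
    - [0,0,0,25,25,0,1]
    - [0,0,0,25,25,0,1]

```text
time_s: 1.53
tcp_pos: [0.4447, -0.3799, 0.2805]
orientation: [[0.945, 0.327, -0.0], [0.327, -0.945, -0.0], [-0.0, 0.0, -1.0]]
force: [0.6, 0.4, -0.3]
width: 0.094
```

```bash
python3 - <<'E'
from h import *
np.set_printoptions(precision=4,suppress=True)
d=cam('wrist'); t=cam('top'); cv2.imwrite('pics/w1.png',d['img']); np.save('pics/w1T.npy',d['T'])
s=status.sense(); print(s['tcp_pos'],s['orientation'],s['force'])
print(onz(t,(423.6,210.7),.108)); print(d['T'])
E
```

```text
[ 0.4451 -0.3795  0.2805] [[ 0.9449  0.3275 -0.    ]
 [ 0.3275 -0.9449 -0.0001]
 [-0.0001  0.0001 -1.    ]] [ 0.1515 -0.5916  0.4115]
[ 0.4805 -0.3454  0.108 ]
[[ 0.3261 -0.9453  0.0001 -0.504 ]
 [ 0.9188  0.317  -0.2352 -0.2468]
 [ 0.2223  0.0768  0.9719 -0.5334]
 [ 0.      0.      0.      1.    ]]
```

View pics/w1.png

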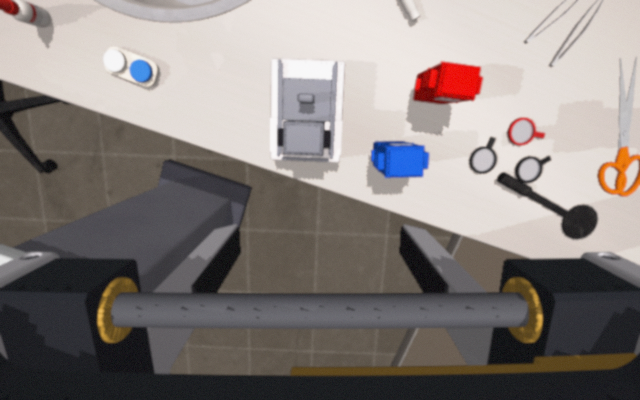

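The wrist view shows the dock at about columns 272–343, rows 58–162. The pack top is near (305,138), with black buttons either side at about (281,138) and (329,138), and the tab at (307,98). I'll enlarge that area and compute positions.

```bash
cat > t.py <<'E'
from h import *
E
python3 - <<'E'
from h import *
np.set_printoptions(precision=4,suppress=True)
d=cam('wrist'); t=cam('top')
cv2.imwrite('pics/w1c.png',cv2.resize(d['img'][50:172,250:360],None,fx=5,fy=5,interpolation=2)[:600])
print('pack z=.108',onz(d,(305,138),.108)); print(cross(ray(d,(305,138)),ray(t,(423.6,210.7))))
print('tab',cross(ray(d,(307,97)),ray(t,(385+220/7,165+240/7))))
for uv in [(276,60),(341,60),(273,160),(338,162)]: print(onz(d,uv,.049))
E
```

```text
pack z=.108 [ 0.4882 -0.3477  0.108 ]
(array([ 0.4842, -0.3484,  0.0928]), np.float64(0.0065305862923254335))
tab (array([ 0.5259, -0.334 ,  0.0647]), np.float64(0.011104851767761562))
[ 0.5607 -0.2841  0.049 ]
[ 0.586  -0.3575  0.049 ]
[ 0.4451 -0.3164  0.049 ]
[ 0.4697 -0.3955  0.049 ]
```

View pics/w1c.png

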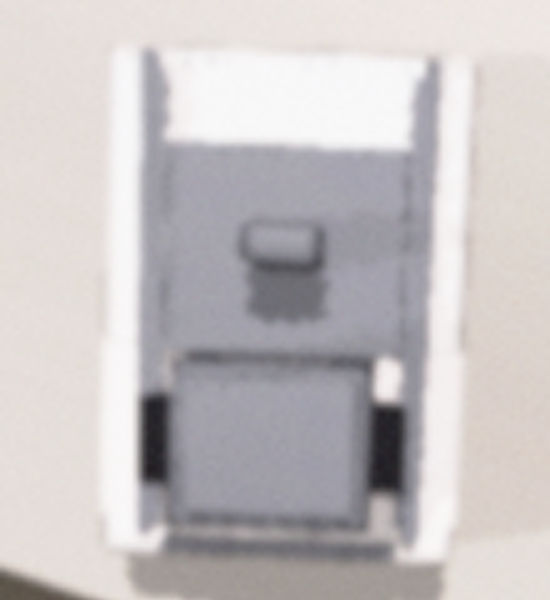

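The crop shows the pack top face with corners at about (178,360), (368,357), (172,520) and (362,525). The buttons are at (155,438) and (388,450). I'm moving over the pack for a closer second view.

Call:
drive_tool:
  plan:
    - [0,0,0,15,11,-20,1]
    - [0,0,0,30,22,-50,1]
    - [0,0,0,41,32,-80,1]
    - [0,0,0,41,32,-100,1]
    - [0,0,0,41,32,-100,1]
    - [0,0,0,41,32,-100,1]
    - [0,0,0,41,32,-100,1]
    - [0,0,0,41,32,-100,1]

```text
time_s: 2.4
tcp_pos: [0.4871, -0.3484, 0.1823]
orientation: [[0.945, 0.327, 0.003], [0.327, -0.945, -0.002], [0.002, 0.003, -1.0]]
force: [-0.0, 0.9, -0.1]
width: 0.0943
```

```bash
python3 - <<'E'
from h import *
np.set_printoptions(precision=4,suppress=True)
d=cam('wrist'); cv2.imwrite('pics/w2.png',d['img']); np.save('pics/w2T.npy',d['T'])
cv2.imwrite('pics/w2c.png',cv2.resize(d['img'][100:340,180:460],None,fx=2.5,fy=2.5,interpolation=2))
print(status.sense()['tcp_pos'],pix(d,(.486,-.348,.108)))
E
```

```text
[ 0.4871 -0.3483  0.1823] [318.7873 209.2392]
```

View pics/w2c.png

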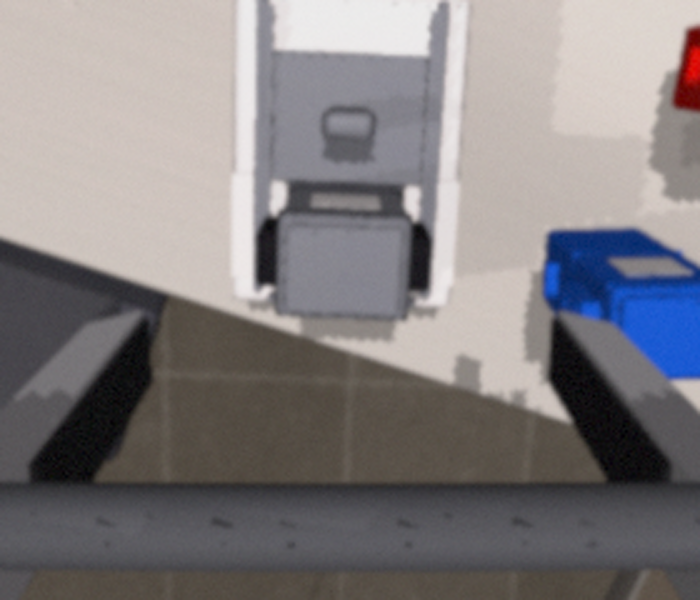

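The pack top spans crop (280,215) to (407,315), centred at about (343.5,265), i.e. wrist (317.4,206). I'll triangulate this against view 1, and get the tab and yaw as well.

```bash
python3 - <<'E'
from h import *
np.set_printoptions(precision=4,suppress=True)
d=cam('wrist'); e=dict(d); e['T']=np.load('pics/w1T.npy')
A=lambda u,v:(180+u/2.5,100+v/2.5); B=lambda u,v:(250+u/5,50+v/5)
for n,a,b in [('TL',(280,214),(177,360)),('TR',(407,214),(368,358)),('BL',(277,314),(172,521)),('BR',(407,317),(363,526)),('btnL',(267,252),(155,438)),('btnR',(420,256),(388,450)),('tab',(348,122),(284,240))]:
    p,r=cross(ray(d,A(*a)),ray(e,B(*b))); print(n,p,r, onz(d,A(*a),.108),onz(e,B(*b),.108))
for n,l in [('railL',[(237,20),(235,290)]),('railR',[(465,20),(445,290)])]:
    p=[onz(d,A(*u),.049) for u in l]; v=p[0]-p[1]; print(n,p,np.degrees(np.arctan2(v[1],v[0])))
print('tab', onz(d,A(348,122),.077))
E
```

```text
TL [ 0.4964 -0.3218  0.1011] 0.0016045068056354357 [ 0.4975 -0.3211  0.108 ] [ 0.497  -0.3232  0.108 ]
TR [ 0.5102 -0.361   0.1018] 0.001304733100923845 [ 0.5108 -0.3596  0.108 ] [ 0.5106 -0.3614  0.108 ]
BL [ 0.4628 -0.3313  0.1   ] 0.0013441559699959157 [ 0.4652 -0.3306  0.108 ] [ 0.4641 -0.3325  0.108 ]
BR [ 0.4761 -0.3726  0.101 ] 0.0004758043567826941 [ 0.4782 -0.3715  0.108 ] [ 0.4766 -0.3721  0.108 ]
btnL [ 0.4776 -0.3209  0.0823] 0.0006657490957407777 [ 0.4842 -0.321   0.108 ] [ 0.4799 -0.3237  0.108 ]
btnR [ 0.4926 -0.3734  0.077 ] 0.0006545443537511379 [ 0.4992 -0.3684  0.108 ] [ 0.4938 -0.3718  0.108 ]
tab [ 0.5295 -0.3339  0.0659] 0.0013012854833847403 [ 0.5323 -0.3322  0.108 ] [ 0.5277 -0.3369  0.108 ]
railL [array([ 0.5502, -0.2821,  0.049 ]), array([ 0.4493, -0.3127,  0.049 ])] 16.866090961850027
railR [array([ 0.5781, -0.3629,  0.049 ]), array([ 0.477 , -0.3929,  0.049 ])] 16.528209551857373
tab [ 0.5299 -0.3331  0.077 ]
```

Pack centre is about (0.487,-0.3465), its top is at z≈0.10–0.108, and yaw is about 17.3° against the tool's 19.1°. I'll descend to TCP z≈0.064 and close.

Call:
drive_tool:
  plan:
    - [0,0,-0.03,0,2,-25,1]
    - [0,0,-0.03,0,2,-50,1]
    - [0,0,-0.03,0,2,-75,1]
    - [0,0,-0.03,0,2,-95,1]
    - [0,0,-0.03,0,2,-110,1]
    - [0,0,-0.03,0,2,-118,1]
    - [0,0,-0.03,0,2,-118,1]
    - [0,0,-0.03,0,2,-118,1]

```text
time_s: 3.17
tcp_pos: [0.487, -0.3454, 0.0632]
orientation: [[0.954, 0.3, 0.001], [0.3, -0.954, -0.001], [0.001, 0.001, -1.0]]
force: [-0.7, 0.5, 0.5]
width: 0.0938
```

Call:
drive_tool:
  plan:
    - [0,0,0,0,0,0,0.6]
    - [0,0,0,0,0,0,0.5]
    - [0,0,0,0,0,0,0.4]
    - [0,0,0,0,0,0,0.4]
    - [0,0,0,0,0,0,0.4]
    - [0,0,0,0,0,0,0.4]
    - [0,0,0,0,0,0,0.4]
    - [0,0,0,0,0,0,0.4]
  squeeze: 30

```text
time_s: 3.83
tcp_pos: [0.4872, -0.3457, 0.063]
orientation: [[0.954, 0.3, 0.001], [0.3, -0.954, -0.001], [0.001, 0.002, -1.0]]
force: [0.5, -1.0, 11.3]
width: 0.0443
```

Width reads 44.3 mm, where 47 was expected, and there is an 11 N upward force. I'll look before lifting.

```bash
python3 - <<'E'
from h import *
np.set_printoptions(precision=4,suppress=True)
d=cam('wrist'); cv2.imwrite('pics/w3.png',d['img']); cv2.imwrite('pics/w3c.png',cv2.resize(d['img'][120:340,190:450],None,fx=2.5,fy=2.5,interpolation=2))
s=status.sense(); print(s['tcp_pos'],s['force'],s['wrist_torque'],s['width'])
E
```

```text
[ 0.4872 -0.3456  0.0631] [-0.3213 -0.706   3.2672] [-0.2814 -0.0447  0.0204] 0.043947653190660615
```

View pics/w3c.png

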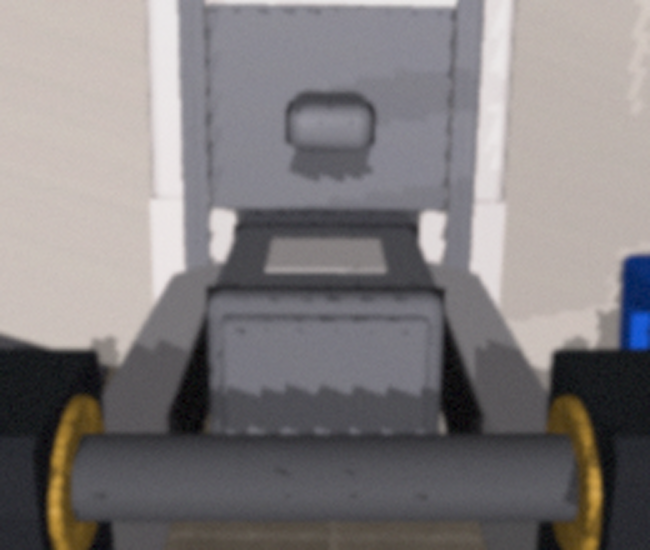

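The fingers straddle the pack symmetrically at the buttons. The low width reading is probably compliance. I'll test with a small lift and watch the force.

Call:
drive_tool:
  plan:
    - [0,0,0,0,0,1,0.4]
    - [0,0,0,0,0,2,0.4]
    - [0,0,0,0,0,3,0.4]
    - [0,0,0,0,0,4,0.4]
    - [0,0,0,0,0,5,0.4]
    - [0,0,0,0,0,6,0.4]
    - [0,0,0,0,0,6,0.4]
    - [0,0,0,0,0,6,0.4]

```text
time_s: 4.55
tcp_pos: [0.4865, -0.3448, 0.0686]
orientation: [[0.954, 0.3, -0.0], [0.3, -0.954, 0.0], [-0.0, -0.0, -1.0]]
force: [-0.5, -1.1, -1.7]
width: 0.044
```

The force is −1.7 N, exactly the pack's weight, so it's unlatched. Lifting on.

Call:
drive_tool:
  plan:
    - [0,0,0,0,0,6,0.4]
    - [0,0,0,0,0,16,0.4]
    - [0,0,0,0,0,28,0.4]
    - [0,0,0,0,0,42,0.4]
    - [0,0,0,0,0,65,0.4]
    - [0,0,0,0,0,90,0.4]
    - [0,0,0,0,0,115,0.4]
    - [0,0,0,0,0,140,0.4]

```text
time_s: 5.22
tcp_pos: [0.4863, -0.3439, 0.2109]
orientation: [[0.954, 0.301, 0.0], [0.301, -0.954, 0.001], [0.0, -0.001, -1.0]]
force: [0.0, -0.0, -1.9]
width: 0.0441
```

Call:
drive_tool:
  plan:
    - [0,0,0,0,10,20,0.4]
    - [0,0,0,0,30,35,0.4]
    - [0,0,0,2,55,40,0.4]
    - [0,0,0,5,85,40,0.4]
    - [0,0,0,8,115,40,0.4]
    - [0,0,0,11,145,40,0.4]
    - [0,0,0,14,175,40,0.4]
    - [0,0,0,17,205,40,0.4]

```text
time_s: 5.88
tcp_pos: [0.503, -0.1377, 0.2498]
orientation: [[0.954, 0.3, 0.0], [0.3, -0.954, 0.001], [0.0, -0.001, -1.0]]
force: [0.4, 0.5, -2.3]
width: 0.0441
```

```bash
python3 - <<'E'
from h import *
np.set_printoptions(precision=4,suppress=True)
s=status.sense(); print(s['tcp_pos'],s['force'],s['width'])
d=cam('wrist'); t=cam('top'); cv2.imwrite('pics/w4.png',d['img']); cv2.imwrite('pics/t4.png',t['img']); np.save('pics/w4T.npy',d['T'])
a=cv2.resize(t['img'][165:225,205:285],None,fx=5,fy=5,interpolation=2)
o=np.zeros((400,640+0,3),np.uint8); o=cv2.resize(d['img'],(480,300)); c=np.zeros((600,480,3),np.uint8); c[:300]=o; c[300:,:400]=a
cv2.imwrite('pics/c4.png',c)
E
```

```text
[ 0.503  -0.1377  0.2498] [ 0.4492  0.5048 -2.2733] 0.04410841708664661
```

View pics/c4.png

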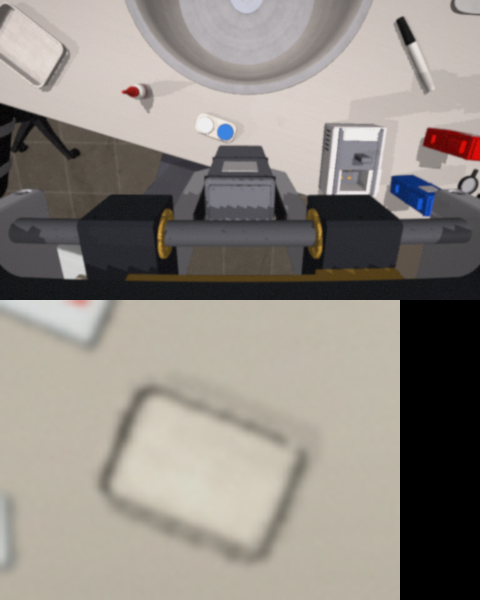

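The pack is held, and the dock bay is visibly empty. In the lower crop the tray rim corners are at (135,88), (305,155), (262,260) and (102,190), with the centre at top (245.4,199.6) and yaw about −21.5°. I'll move on while turning −0.68 rad.

Call:
drive_tool:
  plan:
    - [0,0,-0.06,2,28,0,0.4]
    - [0,0,-0.15,5,58,0,0.4]
    - [0,0,-0.25,8,88,0,0.4]
    - [0,0,-0.35,11,118,0,0.4]
    - [0,0,-0.45,14,148,0,0.4]
    - [0,0,-0.55,17,178,0,0.4]
    - [0,0,-0.63,19,205,0,0.4]
    - [0,0,-0.68,20,230,0,0.4]

```text
time_s: 6.65
tcp_pos: [0.5231, 0.0921, 0.2496]
orientation: [[0.929, -0.369, 0.0], [-0.369, -0.929, 0.001], [-0.0, -0.001, -1.0]]
force: [0.3, 0.2, -2.6]
width: 0.0443
```

Call:
drive_tool:
  plan:
    - [0,0,0,0,10,0,0.4]
    - [0,0,0,0,20,0,0.4]
    - [0,0,0,0,20,0,0.4]
    - [0,0,0,0,20,0,0.4]
    - [0,0,0,0,20,0,0.4]
    - [0,0,0,0,20,0,0.4]
    - [0,0,0,0,20,0,0.4]
    - [0,0,0,0,20,0,0.4]

```text
time_s: 7.32
tcp_pos: [0.5237, 0.1091, 0.2485]
orientation: [[0.93, -0.368, -0.0], [-0.368, -0.93, -0.0], [0.0, 0.0, -1.0]]
force: [-0.2, -0.1, -1.4]
width: 0.0442
```

```bash
python3 - <<'E'
from h import *
np.set_printoptions(precision=4,suppress=True)
s=status.sense(); print(s['tcp_pos'],s['orientation'],s['force'],s['width'])
d=cam('wrist'); t=cam('top'); cv2.imwrite('pics/w5.png',d['img']); np.save('pics/w5T.npy',d['T'])
A=lambda u,v:(205+u/5,165+v/5)
for c in [(202,173),(135,88),(305,155),(262,260),(102,190)]: print(onz(t,A(*c),.014))
E
```

```text
[0.5237 0.1091 0.2485] [[ 0.9299 -0.3678 -0.    ]
 [-0.3678 -0.9299 -0.0003]
 [ 0.0001  0.0002 -1.    ]] [-0.2495 -0.0871 -1.3585] 0.044233508403127585
[0.5263 0.2451 0.014 ]
[0.5859 0.2922 0.014 ]
[0.5384 0.1737 0.014 ]
[0.4657 0.2031 0.014 ]
[0.5149 0.3144 0.014 ]
```

View pics/w5.png

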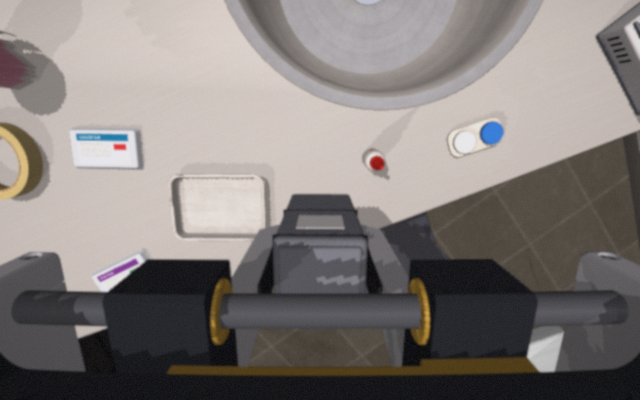

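The tray is square to the wrist view, with its rim at (171..269, 174..241), centre at about (220,207). Yaw is therefore matched.

```bash
python3 - <<'E'
from h import *
np.set_printoptions(precision=4,suppress=True)
d=cam('wrist'); t=cam('top')
A=lambda u,v:(205+u/5,165+v/5)
for a,b in [((171,176),(135,88)),((269,176),(305,155)),((269,239),(262,260)),((173,240),(102,190))]:
    print(cross(ray(d,a),ray(t,A(*b))),onz(d,a,.014))
print(np.mean([onz(d,a,.014) for a in [(171,176),(269,176),(269,239),(173,240)]],axis=0))
E
```

```text
(array([ 0.5914,  0.2972, -0.0009]), np.float64(0.007975538223341776)) [0.5948 0.2915 0.014 ]
(array([ 0.5424,  0.181 , -0.0332]), np.float64(0.0014913921593974852)) [0.5473 0.1719 0.014 ]
(array([0.4665, 0.2054, 0.012 ]), np.float64(0.004086979206909246)) [0.4678 0.2068 0.014 ]
(array([0.5166, 0.3096, 0.0445]), np.float64(0.008908281327235156)) [0.5147 0.3307 0.014 ]
[0.5312 0.2502 0.014 ]
```

Call:
drive_tool:
  plan:
    - [0,0,0,1,20,0,0.4]
    - [0,0,0,2,50,0,0.4]
    - [0,0,0,4,85,0,0.4]
    - [0,0,0,5,115,0,0.4]
    - [0,0,0,6,139,-10,0.4]
    - [0,0,0,6,139,-40,0.4]
    - [0,0,0,6,139,-75,0.4]
    - [0,0,0,6,139,-105,0.4]

```text
time_s: 8.18
tcp_pos: [0.5292, 0.2498, 0.142]
orientation: [[0.931, -0.365, 0.0], [-0.365, -0.931, 0.0], [0.0, -0.0, -1.0]]
force: [-0.8, -0.3, -2.1]
width: 0.044
```

Call:
drive_tool:
  plan:
    - [0,0,0,0,0,-20,0.4]
    - [0,0,0,0,0,-40,0.4]
    - [0,0,0,0,0,-55,0.4]
    - [0,0,0,0,0,-65,0.4]
    - [0,0,0,0,0,-73,0.4]
    - [0,0,0,0,0,-78,0.4]
    - [0,0,0,0,0,-78,0.4]
    - [0,0,0,0,0,-78,0.4]

```text
time_s: 8.85
tcp_pos: [0.53, 0.2493, 0.0659]
orientation: [[0.93, -0.367, 0.001], [-0.367, -0.93, 0.0], [0.001, -0.001, -1.0]]
force: [0.0, 0.1, -1.9]
width: 0.0437
```

```bash
python3 - <<'E'
from h import *
s=status.sense(); print(s['tcp_pos'],s['force'],s['width'])
E
```

```text
[0.5300115  0.24927185 0.06591908] [ 0.0355951   0.12563103 -1.8815773 ] 0.04366261452693736
```

Not touching yet (−1.9 N is the pack's weight). I'll go down slowly in 1 mm steps.

Call:
drive_tool:
  plan:
    - [0,0,0,0,0,-1.5,0.4]
    - [0,0,0,0,0,-3,0.4]
    - [0,0,0,0,0,-4,0.4]
    - [0,0,0,0,0,-5,0.4]
    - [0,0,0,0,0,-6,0.4]
    - [0,0,0,0,0,-6.5,0.4]
    - [0,0,0,0,0,-6.5,0.4]
    - [0,0,0,0,0,-6.5,0.4]

```text
time_s: 9.52
tcp_pos: [0.5296, 0.2491, 0.059]
orientation: [[0.93, -0.366, -0.0], [-0.366, -0.93, -0.0], [-0.0, 0.0, -1.0]]
force: [0.2, -0.4, -1.8]
width: 0.0442
```

Call:
drive_tool:
  plan:
    - [0,0,0,0,0,-0.5,0.4]
    - [0,0,0,0,0,-1,0.4]
    - [0,0,0,0,0,-1.5,0.4]
    - [0,0,0,0,0,-2,0.4]
    - [0,0,0,0,0,-2,0.4]
    - [0,0,0,0,0,-2,0.4]
    - [0,0,0,0,0,-2,0.4]
    - [0,0,0,0,0,-2,0.4]

```text
time_s: 10.18
tcp_pos: [0.5298, 0.2491, 0.058]
orientation: [[0.93, -0.367, 0.001], [-0.367, -0.93, 0.0], [0.0, -0.0, -1.0]]
force: [-2.1, -1.0, 6.0]
width: 0.0437
```

Floor contact (+6 N) came at TCP z=0.058, as computed. Releasing gently and rising.

Call:
drive_tool:
  plan:
    - [0,0,0,0,0,0,0.52]
    - [0,0,0,0,0,0,0.6]
    - [0,0,0,0,0,0,0.7]
    - [0,0,0,0,0,0,0.85]
    - [0,0,0,0,0,0,1]
    - [0,0,0,0,0,0,1]
    - [0,0,0,0,0,0,1]
    - [0,0,0,0,0,0,1]

```text
time_s: 10.85
tcp_pos: [0.5295, 0.2491, 0.0568]
orientation: [[0.93, -0.367, -0.0], [-0.367, -0.93, -0.0], [-0.0, 0.0, -1.0]]
force: [-0.0, -0.9, -1.1]
width: 0.0919
```

Call:
drive_tool:
  plan:
    - [0,0,0,0,0,5,1]
    - [0,0,0,0,0,20,1]
    - [0,0,0,0,0,45,1]
    - [0,0,0,0,0,75,1]
    - [0,0,0,0,0,105,1]
    - [0,0,0,0,0,135,1]
    - [0,0,0,0,0,150,1]
    - [0,0,0,0,0,150,1]

```text
time_s: 11.52
tcp_pos: [0.532, 0.2502, 0.2113]
orientation: [[0.93, -0.367, 0.007], [-0.367, -0.93, 0.004], [0.005, -0.006, -1.0]]
force: [1.2, 1.0, -0.1]
width: 0.0938
```

```bash
python3 - <<'E'
from h import *
d=cam('wrist'); cv2.imwrite('pics/w6.png',d['img'])
print(status.sense()['tcp_pos'],pix(d,(.53,.249,.103)),pix(d,(.53,.249,.003)))
E
```

```text
[0.53069182 0.24960622 0.20894456] [323.31828431 199.95443588] [322.92685025 180.88486984]
```

View pics/w6.png

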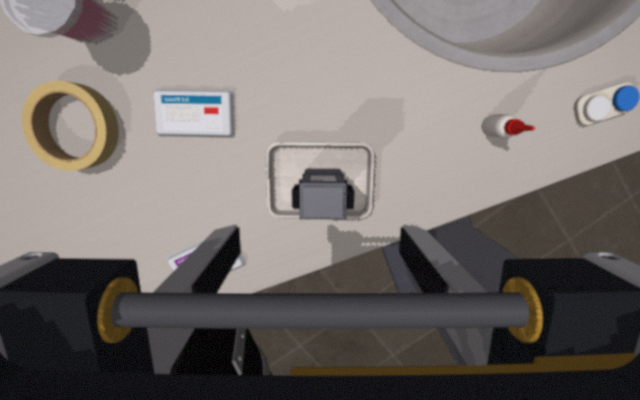

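The pack stands upright in the middle of the tray at (323,195), with its buttons out, and the bystanders look untouched. Returning to the shutter tab at about (0.530,-0.333).

Call:
drive_tool:
  plan:
    - [0,0,0.06,0,-25,5,1]
    - [0,0,0.15,0,-60,5,1]
    - [0,0,0.25,0,-95,5,1]
    - [0,0,0.35,0,-130,5,1]
    - [0,0,0.45,0,-165,5,1]
    - [0,0,0.55,0,-200,5,1]
    - [0,0,0.63,0,-235,5,1]
    - [0,0,0.68,0,-270,5,1]

```text
time_s: 12.23
tcp_pos: [0.5281, -0.0225, 0.2103]
orientation: [[0.953, 0.304, -0.003], [0.304, -0.953, 0.0], [-0.003, -0.001, -1.0]]
force: [1.3, -0.3, -0.3]
width: 0.0941
```

Call:
drive_tool:
  plan:
    - [0,0,0,0,-35,0,0.6]
    - [0,0,0,0,-70,0,0.6]
    - [0,0,0,0,-105,0,0.6]
    - [0,0,0,0,-140,0,0.6]
    - [0,0,0,0,-175,0,0.6]
    - [0,0,0,0,-210,0,0.6]
    - [0,0,0,0,-245,0,0.6]
    - [0,0,0,0,-275,0,0.6]

```text
time_s: 12.9
tcp_pos: [0.5279, -0.2982, 0.21]
orientation: [[0.954, 0.299, -0.003], [0.299, -0.954, 0.001], [-0.003, -0.002, -1.0]]
force: [0.9, -0.2, 0.0]
width: 0.0566
```

Call:
drive_tool:
  plan:
    - [0,0,0,0,-20,-5,0.6]
    - [0,0,0,0,-38,-20,0.6]
    - [0,0,0,0,-38,-40,0.6]
    - [0,0,0,0,-38,-60,0.6]
    - [0,0,0,0,-38,-60,0.6]
    - [0,0,0,0,-38,-60,0.6]
    - [0,0,0,0,-38,-60,0.6]
    - [0,0,0,0,-38,-60,0.6]

```text
time_s: 13.57
tcp_pos: [0.5303, -0.3339, 0.1529]
orientation: [[0.954, 0.301, 0.001], [0.301, -0.954, -0.001], [0.001, 0.001, -1.0]]
force: [-0.1, 0.2, -0.3]
width: 0.0565
```

```bash
python3 - <<'E'
from h import *
d=cam('wrist'); cv2.imwrite('pics/w7.png',d['img'])
s=status.sense(); print(s['tcp_pos'],s['orientation'],s['width'],pix(d,(.53,-.333,.077)))
E
```

```text
[ 0.5304128  -0.33402403  0.15313141] [[ 9.53767036e-01  3.00541459e-01  1.80923916e-03]
 [ 3.00543491e-01 -9.53767612e-01 -9.75558533e-04]
 [ 1.43239793e-03  1.47421062e-03 -9.99997887e-01]] 0.0565930665276962 [318.66898888 207.59997795]
```

View pics/w7.png

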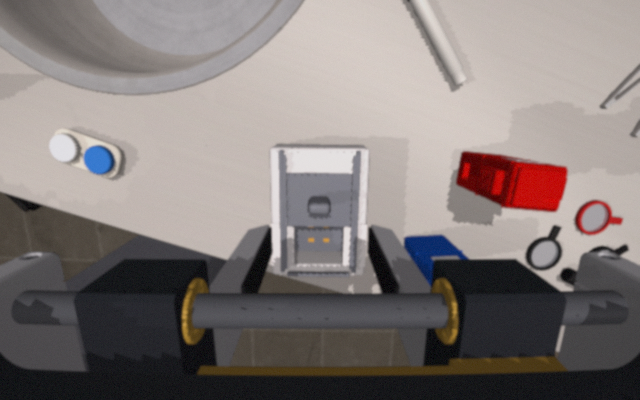

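The tab is at (319,207), exactly as predicted, and the bay is empty. Descend, grip the tab, and slide it along dock −x.

Call:
drive_tool:
  plan:
    - [0,0,0,0,1,-25,0.6]
    - [0,0,0,0,1,-50,0.6]
    - [0,0,0,0,1,-70,0.6]
    - [0,0,0,0,1,-85,0.6]
    - [0,0,0,0,1,-93,0.6]
    - [0,0,0,0,1,-97,0.6]
    - [0,0,0,0,1,-97,0.6]
    - [0,0,0,0,1,-97,0.6]

```text
time_s: 14.28
tcp_pos: [0.5304, -0.3333, 0.056]
orientation: [[0.954, 0.3, 0.002], [0.3, -0.954, -0.001], [0.001, 0.001, -1.0]]
force: [-0.3, -0.7, 0.4]
width: 0.0563
```

Call:
drive_tool:
  plan:
    - [0,0,0,0,0,0,0.4]
    - [0,0,0,0,0,0,0.3]
    - [0,0,0,0,0,0,0.15]
    - [0,0,0,0,0,0,0.15]
    - [0,0,0,0,0,0,0.15]
    - [0,0,0,0,0,0,0.15]
    - [0,0,0,0,0,0,0.15]
    - [0,0,0,0,0,0,0.15]
  squeeze: 12

```text
time_s: 14.95
tcp_pos: [0.5298, -0.3335, 0.0551]
orientation: [[0.954, 0.3, 0.001], [0.3, -0.954, -0.001], [0.0, 0.001, -1.0]]
force: [0.4, -1.4, 0.3]
width: 0.0178
```

Call:
drive_tool:
  plan:
    - [0,0,0,-7,-2,0,0.15]
    - [0,0,0,-15,-5,0,0.15]
    - [0,0,0,-23,-7,0,0.15]
    - [0,0,0,-31,-10,0,0.15]
    - [0,0,0,-38,-12,0,0.15]
    - [0,0,0,-43,-13.5,0,0.15]
    - [0,0,0,-46,-14,0,0.15]
    - [0,0,0,-47,-14.5,0,0.15]

```text
time_s: 15.62
tcp_pos: [0.4868, -0.3465, 0.0552]
orientation: [[0.954, 0.301, 0.008], [0.301, -0.954, -0.0], [0.008, 0.002, -1.0]]
force: [11.0, 2.3, -8.0]
width: 0.0181
```

The opposing force rose to 11 N after about 45 mm, so it may be at the stop. I'll press a little more and see.

Call:
drive_tool:
  plan:
    - [0,0,0,0,0,0,0.15]
    - [0,0,0,0,0,0,0.15]
    - [0,0,0,-1,-0.3,0,0.15]
    - [0,0,0,-2,-0.6,0,0.15]
    - [0,0,0,-2,-0.6,0,0.15]
    - [0,0,0,-2,-0.6,0,0.15]
    - [0,0,0,-2,-0.6,0,0.15]
    - [0,0,0,-2,-0.6,0,0.15]

```text
time_s: 16.28
tcp_pos: [0.4868, -0.3465, 0.0552]
orientation: [[0.953, 0.303, 0.01], [0.303, -0.953, -0.0], [0.01, 0.003, -1.0]]
force: [12.4, 1.5, -6.7]
width: 0.0178
```

Call:
drive_tool:
  plan:
    - [0,0,0,0,0,0,0.25]
    - [0,0,0,0,0,0,0.35]
    - [0,0,0,0,0,0,0.5]
    - [0,0,0,0,0,0,0.6]
    - [0,0,0,0,0,0,0.6]
    - [0,0,0,0,0,15,0.6]
    - [0,0,0,0,0,45,0.6]
    - [0,0,0,0,0,80,0.6]

```text
time_s: 16.95
tcp_pos: [0.4786, -0.347, 0.134]
orientation: [[0.954, 0.3, -0.005], [0.3, -0.954, 0.003], [-0.004, -0.004, -1.0]]
force: [1.4, 0.4, 0.3]
width: 0.0566
```

Call:
drive_tool:
  plan:
    - [0,0,0,0,0,20,0.6]
    - [0,0,0,-10,-5,40,0.6]
    - [0,0,0,-20,-10,60,0.6]
    - [0,0,0,-30,-10,60,0.6]
    - [0,0,0,-30,-10,60,0.6]
    - [0,0,0,-30,-10,60,0.6]
    - [0,0,0,-30,-10,60,0.6]
    - [0,0,0,-30,-10,60,0.6]

```text
time_s: 17.62
tcp_pos: [0.4507, -0.3571, 0.1937]
orientation: [[0.954, 0.301, -0.001], [0.301, -0.954, 0.002], [-0.001, -0.002, -1.0]]
force: [0.3, 0.4, 0.1]
width: 0.0564
```

```bash
python3 - <<'E'
from h import *
d=cam('wrist'); t=cam('top'); s=status.sense(); print(s['tcp_pos'],s['force'])
c=np.zeros((600,700,3),np.uint8)
a=cv2.resize(d['img'][80:260,220:430],None,fx=3.3,fy=3.3,interpolation=2)[:600]; c[:a.shape[0],:a.shape[1]]=a
cv2.imwrite('pics/w8.png',c[:594,:693]); cv2.imwrite('pics/t8.png',t['img'])
tab0=np.array([.530,-.333,.077]); print('tab at 48mm',pix(d,tab0-.048*np.array([.954,.3,0])),'44',pix(d,tab0-.044*np.array([.954,.3,0])))
E
```

```text
[ 0.45080558 -0.35734566  0.19397234] [ 0.11294942 -0.15744622  0.10806307]
tab at 48mm [321.11821111 159.01344286] 44 [321.12520254 154.63882283]
```

View pics/w8.png

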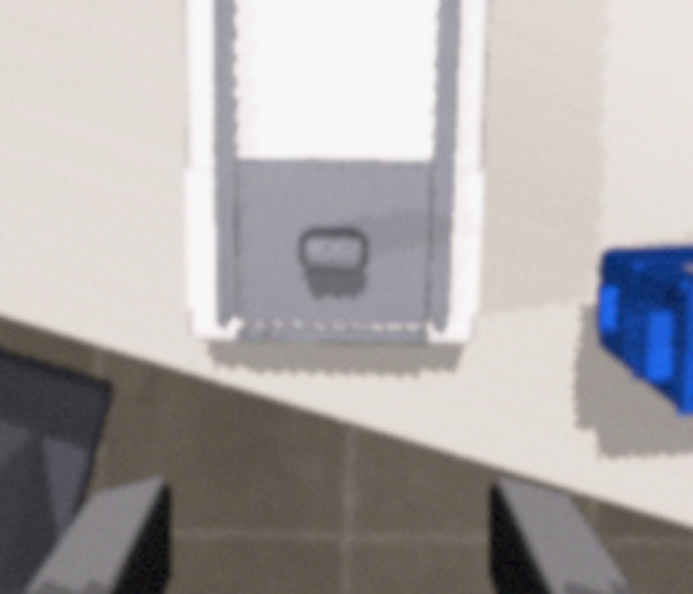

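The tab top is at wrist (321.2,154.5), which reads about 44 mm of travel. That is marginal, although the arm was blocked as if by the stop. To check, I'll push the tab from behind with closed fingers.

Call:
drive_tool:
  plan:
    - [0,0,0,25,8,0,0.3]
    - [0,0,0,50,15,0,0]
    - [0,0,0,59,18,-20,0]
    - [0,0,0,59,18,-55,0]
    - [0,0,0,59,18,-90,0]
    - [0,0,0,59,18,-120,0]
    - [0,0,0,59,18,-137,0]
    - [0,0,0,59,18,-137,0]

```text
time_s: 18.38
tcp_pos: [0.5069, -0.3377, 0.0533]
orientation: [[0.954, 0.301, -0.007], [0.301, -0.954, 0.005], [-0.006, -0.007, -1.0]]
force: [-0.6, 0.6, 1.0]
width: 0.0062
```

Call:
drive_tool:
  plan:
    - [0,0,0,-2,-0.6,0,0]
    - [0,0,0,-4,-1.2,0,0]
    - [0,0,0,-6,-1.8,0,0]
    - [0,0,0,-8,-2.4,0,0]
    - [0,0,0,-9,-2.8,0,0]
    - [0,0,0,-10,-3,0,0]
    - [0,0,0,-10,-3,0,0]
    - [0,0,0,-10,-3,0,0]

```text
time_s: 19.05
tcp_pos: [0.4998, -0.3431, 0.0583]
orientation: [[0.954, 0.3, 0.001], [0.3, -0.954, -0.0], [0.0, 0.0, -1.0]]
force: [1.2, -0.1, -0.6]
width: 0.0003
```

Call:
drive_tool:
  plan:
    - [0,0,0,-1,-0.3,0,0]
    - [0,0,0,-2,-0.6,0,0]
    - [0,0,0,-3,-0.9,0,0]
    - [0,0,0,-3,-0.9,0,0]
    - [0,0,0,-3,-0.9,0,0]
    - [0,0,0,-3,-0.9,0,0]
    - [0,0,0,-3,-0.9,0,0]
    - [0,0,0,-3,-0.9,0,0]

```text
time_s: 19.72
tcp_pos: [0.4996, -0.3431, 0.0584]
orientation: [[0.954, 0.301, 0.005], [0.301, -0.954, -0.0], [0.005, 0.002, -1.0]]
force: [5.4, 1.9, -0.9]
width: 0.0007
```

Contact came at 13 mm behind the tab and it doesn't yield at 5 N, against 1 N of friction. One firmer press, then retreat.

Call:
drive_tool:
  plan:
    - [0,0,0,-1,-0.3,0,0]
    - [0,0,0,-2,-0.6,0,0]
    - [0,0,0,-3,-0.9,0,0]
    - [0,0,0,-4,-1.2,0,0]
    - [0,0,0,-5,-1.5,0,0]
    - [0,0,0,-5,-1.5,0,0]
    - [0,0,0,-5,-1.5,0,0]
    - [0,0,0,-5,-1.5,0,0]

```text
time_s: 20.38
tcp_pos: [0.4994, -0.3432, 0.0585]
orientation: [[0.953, 0.303, 0.012], [0.303, -0.953, 0.0], [0.012, 0.004, -1.0]]
force: [12.4, 3.7, -5.0]
width: 0.0002
```

Call:
drive_tool:
  plan:
    - [0,0,0,4,1.2,0,0]
    - [0,0,0,10,3,0,0]
    - [0,0,0,18,5.4,0,0]
    - [0,0,0,18,5.4,10,0]
    - [0,0,0,18,5.4,40,0]
    - [0,0,0,18,5.4,80,0]
    - [0,0,0,0,0,120,0]
    - [0,0,0,-25,-8,140,0]

```text
time_s: 21.05
tcp_pos: [0.4697, -0.353, 0.2023]
orientation: [[0.953, 0.304, 0.006], [0.304, -0.953, -0.002], [0.005, 0.004, -1.0]]
force: [0.1, -0.4, -0.1]
width: 0.0004
```

Call:
drive_tool:
  plan:
    - [0,0,0,-20,-7,0,0]
    - [0,0,0,-25,-9,0,0]
    - [0,0,0,-25,-9,0,0]
    - [0,0,0,-25,-9,0,0]
    - [0,0,0,-25,-9,0,0]
    - [0,0,0,-25,-9,0,0]
    - [0,0,0,-25,-9,0,0]
    - [0,0,0,-25,-9,0,0]

```text
time_s: 21.72
tcp_pos: [0.4422, -0.3618, 0.1974]
orientation: [[0.954, 0.301, -0.001], [0.301, -0.954, 0.001], [-0.0, -0.001, -1.0]]
force: [-0.0, -0.4, 0.2]
width: 0.0002
```

```bash
python3 - <<'E'
from h import *
np.set_printoptions(precision=4,suppress=True)
d=cam('wrist'); t=cam('top'); s=status.sense(); print(s['tcp_pos'],s['force'],s['qvel'])
tab0=np.array([.530,-.333,.077]); print([pix(d,tab0-k*np.array([.954,.3,0])) for k in (.044,.048)])
c=np.zeros((600,640,3),np.uint8)
c[:330,:]=cv2.resize(d['img'][90:222,192:448],(640,330),interpolation=2)
c[330:590,:]=cv2.resize(t['img'][150:228,200:392],(640,260),interpolation=2)
cv2.imwrite('pics/f9.png',c)
i=cv2.imread('pics/top0.png')
for n,(r0,r1,c0,c1) in dict(drop=(195,212,298,314),lens=(200,218,332,358),padA=(148,176,198,230),padB=(203,222,178,208)).items():
    print(n,np.abs(i[r0:r1,c0:c1].astype(int)-t['img'][r0:r1,c0:c1]).mean())
E
```

```text
[ 0.4419 -0.3621  0.1976] [-0.2204 -0.5663  0.2508] [ 0.0026 -0.0054  0.0017  0.0011  0.0009 -0.0006  0.0001]
[array([318.9108, 143.9026]), array([318.9093, 148.2859])]
drop 2.1458333333333335
lens 2.0263532763532766
padA 2.0952380952380953
padB 2.1128654970760232
```

The shutter doesn't move under about 13 N (friction is about 1 N), so it's at its stop. The bystander patches differ only at noise level. The arm is clear and still, so I'm handing in.

```bash
python3 -c "
from plant import order; print(order.job_done())"
```

```text
the job is handed in; nothing more can be done
None
```

I unlatched the battery pack, drew it straight up out of the dock, stood it in the steel tray and slid the dust shutter shut. I handed the job in at about 22 s of the 54 s allowed. No verdict is reported.

**What the last checks showed**
- **Pack:** after I let go, the wrist picture showed it upright and centred on the tray, with both buttons out. I did not go near it after that.
- **Bystanders:** the top-camera patches around the dropper, the lens case and both flat packs differed from the start only at noise level.
- **Arm:** clear of everything and still, with force readings near zero.

**What disagreed or was left unchecked**
- **Shutter travel:** I measured about 44 mm by camera and 45 mm by arm travel, against the nominal 48 mm and the 44 mm needed. I judged it fully shut because the tab did not move under about 13 N, and its own friction is only about 1 N.
- **Grip width:** it read 44 mm on the pressed buttons instead of 47 mm, probably pad compliance. The pack still came out freely, with only its own weight on the wrist.
- **Final picture:** I could not view the last check picture because the 12-picture limit was reached.

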